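# Lay out power-supply parts on their matching silhouette pads

### The arm

A 7-joint arm with a two-finger parallel gripper is mounted at the origin on a cart in front of the work surface, level with it; the furniture and walls round the work are solid. World frame = base frame: x ahead of the robot, y to its left, z up, the work surface at z = 0. Lengths are in m, angles in rad, forces in N, time in s.
With the tool pointing down it reaches from about 0.4 to 0.9 m from the base axis. Payload 5.6 kg.
Tool frame: the origin (TCP) lies at the very end of the fingers, on their centre line; the grasp point (between the pads) lies 19 mm behind it (r.tcp_to_grasp is the distance from the TCP to the grasp point, in m); z points along the fingers, y is the line along which they close (so a half turn about z gives the same grasp; the last joint's range is limited). The gripper opens to 92 mm and grips with 3 to 60 N. Pads are 20 mm wide; open, the fingers measure 128 mm over their backs; the gripper's body (75 mm by 189 mm) begins 69 mm behind the grasp point.
Start: joints at [1.089, 0.468, -0.012, 1.603, 0.006, 1.071, -0.056], TCP at [0.276, -0.588, 0.215] pointing down, gripper open.
Joint ranges: [-2.53, 2.53], [-0.31, 2.02], [-1.57, 1.55], [0.28, 2.44], [-1.29, 4.43], [0.15, 1.84], [-2.92, 2.92]. Speed limits (rad/s): [2.57, 2.57, 3.14, 3.14, 3.14, 3.14, 3.14].

### API

Orientations are given as a unit quaternion [x, y, z, w].
In Python, from plant import sensors, grab_frame, job_done, r gives the robot as it stands. The module is installed in compiled form; this text tells all that it offers.
- The arm moves only by the shell command python3 -m creep 'ROWS' [FORCE]. ROWS is JSON, a list that holds one entry, the list of rows, each a list of 5 numbers: the closure, from -1 (fully open) to 1 (shut), then the shift along the world's x, y, z in units of 40 mm (1.0 is 40 mm), then the turn about the world's z in units of 6 degrees (1.0 is 6 degrees). A call has 1 to 5 rows; each row is the pose to reach, as a shift and turn from the pose commanded when the call began; what a row does not reach only later rows make up. A row lasts 1/12 s, in which the tool goes at most 41.7 mm and 7.16 degrees, less where a joint would pass 70% of its speed; a pose out of reach is approached as far as the arm can. A call with a gripper value outside its range is refused whole. The fingers move at their own pace and stop on an object; FORCE is the grip in N (left out, the last holds). Time passes only in rows, so rows that repeat a pose let the fingers close. It gives the time, the measured TCP pose, the force, the opening and the grip force at its end, in the units of the state.
- sensors.state(): the state, without advancing time (a new reading comes with each control period).
- grab_frame(name): name is "side" or "top"; returns a dict with "pixels" (384x512x3 uint8, red, green, blue), "camera_matrix" (3x3 intrinsics, pixels), "D" ([k1, k2, p1, p2, k3] as OpenCV has them; the pictures are not rectified), "rvec" (rotation vector, rad) and "tvec" (3), from world to camera coordinates, as OpenCV has them. Camera axes: x right, y down, z forward; pixel columns grow to the right and rows downward; lengths in m; the calibration is good to about 2 mm. A picture is of the moment at which its call begins. There is no depth.
- job_done(): hands the job in; it is judged then, once.
The state is a dict: "time_s": time; "qpos": joint angles; "joint_vel": joint speeds; "joint_efforts": joint torques, N m; "tool_pos": TCP position; "eef_rot": TCP orientation; "force": force on the tool from outside, world axes, zero at the start; "moment": the same for the moment, N m; "gripper_width": opening from 0.0 (shut) to 1.0 (fully open); "grasp_force": force on a finger pad.
Only numpy, scipy, OpenCV 4.12 (cv2) and the standard library are available. Lean on these libraries where they do the work, as an engineer would, in place of code of your own. Each camera call takes 0.05 s, during which the arm holds its last target. There are 200 camera calls.

### The job

Lay out the parts for the power-supply repair: on the front half of the bench, put the blue capacitor, the finned heat sink, the cyan connector and the brown carton of fuses each on the dark pad that shows its own silhouette. Each must stand the right way up, covering its printed shape: centred on it to within about a centimetre and turned the same way as the print. Leave the roll of black tape where it lies.

Things in the scene. Friction and masses are not known exactly. Their poses are not given: they have to be found in the camera images.
- capacitor: Dark blue electrolytic capacitor with a pale top, an upright cylinder 35 mm in diameter and 51 mm high, about 0.1 kg, loose near the front of the bench (a similar one fixed far back on the left, behind the leaning wooden batten, is not meant). Origin: centre of its underside; z up. Belongs on pad_disc.
- heatsink: Silver-white finned heat sink, 40 (x) x 60 (y) x 29 (z) mm, about 0.14 kg, fins upward and running along y; the two outer fins are flush with its sides, so it can be gripped across x. Origin: centre of its underside. Belongs on pad_silver, either way round.
- connector: Bright cyan plastic ribbon connector, a narrow bar 12 (x) x 60 (y) x 15 (z) mm, about 20 g. Origin: centre of its underside; long axis y. Belongs on pad_bar, either way round.
- carton: Brown cardboard carton of fuses, rigid and closed, 45 (x) x 70 (y) x 22 (z) mm, about 50 g, with a white sticker on top. Origin: centre of its underside; long axis y. Belongs on pad_brown, either way round.
- tape: Roll of black tape lying flat, 62 mm in diameter, 18 mm high, loose; not to be moved; it lies behind the parts and pads. Origin: centre of its underside. Keep clear of the fixed wooden batten leaning from x 0.45, y 0.39 up to x 0.69, y -0.06, z 0.42, and of the upright plate and screen behind x 0.61 where y is below -0.29; film bags and wires are only scenery.
- pad_disc: Fixed dark grey pad lying flat on the bench, 64 (x) x 86 (y) mm, 4 mm thick, a steel screw head in each corner; in its middle, printed with a white edge, a dark blue disc 35 mm in diameter: the capacitor's place. Origin: centre of its underside, so the surface to set down on is 4 mm above it and the print is centred over it. z up.
- pad_silver: Fixed dark grey pad lying flat on the bench, 64 (x) x 86 (y) mm, 4 mm thick, a steel screw head in each corner; in its middle, printed with a white edge, a silver rectangle 40 (x) x 60 (y) mm with dark stripes along y: the heat sink's place. Origin: centre of its underside, so the surface to set down on is 4 mm above it and the print is centred over it. The rectangle's long side runs along y.
- pad_bar: Fixed dark grey pad lying flat on the bench, 64 (x) x 86 (y) mm, 4 mm thick, a steel screw head in each corner; in its middle, printed with a white edge, a narrow cyan bar 12 (x) x 60 (y) mm: the connector's place. Origin: centre of its underside, so the surface to set down on is 4 mm above it and the print is centred over it. The bar runs along y.
- pad_brown: Fixed dark grey pad lying flat on the bench, 64 (x) x 86 (y) mm, 4 mm thick, a steel screw head in each corner; in its middle, printed with a white edge, a plain brown rectangle 45 (x) x 70 (y) mm: the carton's place. Origin: centre of its underside, so the surface to set down on is 4 mm above it and the print is centred over it. The rectangle's long side runs along y.

How it is judged:
At the end, for the whole second after the job is handed in: Each of the four parts rests upright (within 0.12 rad) on the surface of its own pad, its centre within 12 mm of the middle of the print; heat sink, connector and carton lie along their print within 0.26 rad, either way round; all are at rest, and the tape roll is within 30 mm of where it lay (horizontal distance between capacitor and pad_disc below 0.012 m and z of capacitor in the frame of pad_disc between 0.001 and 0.008 m and angle between each of capacitor, heatsink, connector, carton's own z axis and vertical below 0.12 rad and linear speed of each of capacitor, heatsink, connector, carton below 0.02 m/s and angular speed of each of capacitor, heatsink, connector, carton below 0.3 rad/s and horizontal distance between heatsink and pad_silver below 0.012 m and z of heatsink in the frame of pad_silver between 0.001 and 0.008 m and angle between the y axis of heatsink and the y axis of pad_silver, either way round below 0.26 rad and horizontal distance between connector and pad_bar below 0.012 m and z of connector in the frame of pad_bar between 0.001 and 0.008 m and angle between the y axis of connector and the y axis of pad_bar, either way round below 0.26 rad and horizontal distance between carton and pad_brown below 0.012 m and z of carton in the frame of pad_brown between 0.001 and 0.008 m and angle between the y axis of carton and the y axis of pad_brown, either way round below 0.26 rad and distance of tape from where it was at the start of the episode below 0.03 m); the robot touches nothing.
It fails at once if the roll of tape is pushed or carried more than 30 mm from where it lay (distance of tape from where it was at the start of the episode above 0.03 m).
It also fails if it takes over 96 s, if anything falls off the work surface, if the arm or the gripper's body presses on something with over 40 N, if the wrist force passes 120 N, or if a joint passes its speed limit or range.

## Working session

There is one attempt and no reset: what is moved stays moved. The work goes in short steps, Python scripts to look and compute and a shell command to move; the robot and the scene stay as the last step left them, time stands still between calls to the robot, and variables do not carry over. Pictures are saved under pics/ and viewed, at most 14 in all, crops included, and the job is handed in when it is done.

```bash
mkdir -p pics; python3 - <<'E'
from plant import sensors, grab_frame, r
import cv2
for n in("top","side"):
    f=grab_frame(n); cv2.imwrite(f"pics/{n}0.png",cv2.resize(f["pixels"][:,:,::-1],(800,600),interpolation=cv2.INTER_CUBIC))
    print(n,f["camera_matrix"],f["D"],f["rvec"],f["tvec"])
s=sensors.state();print(s["tool_pos"],s["eef_rot"],s["time_s"],r.tcp_to_grasp)
E
```

```text
top [[385.5522531    0.         254.59793927]
 [  0.         385.5522531  190.99307835]
 [  0.           0.           1.        ]] [-0.04360162  0.          0.          0.          0.        ] [ 2.16874072 -2.10851336  0.19703861] [-0.11892478  0.53461529  0.82852631]
side [[459.23106464   0.         253.62108274]
 [  0.         459.23106464 190.3888136 ]
 [  0.           0.           1.        ]] [-0.1229347  0.         0.         0.         0.       ] [ 1.26336602 -2.30530119  0.93161104] [0.22244498 0.38885644 0.79688139]
[ 0.27586816 -0.58800302  0.21374232] [ 9.76030101e-01  2.17634175e-01 -2.44509164e-04 -7.40537825e-04] 0.1 0.0187
```

View pics/top0.png

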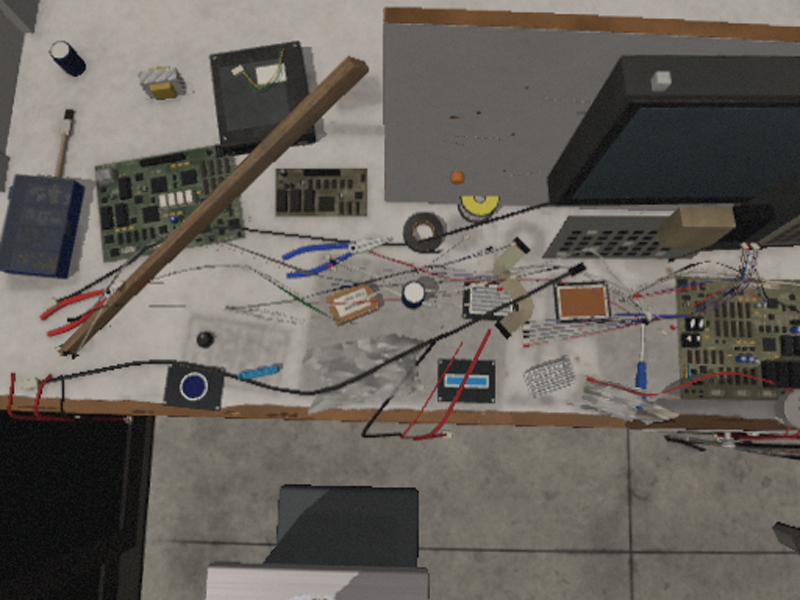

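View pics/side0.png

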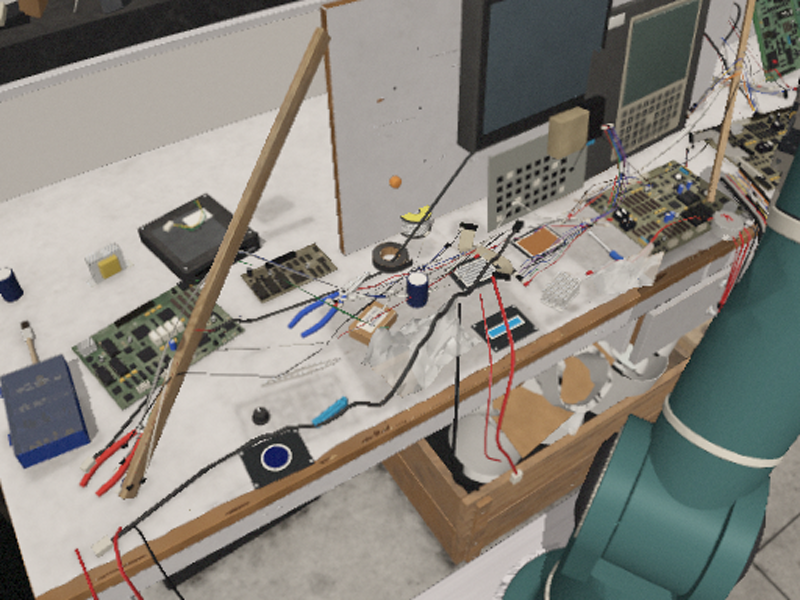

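The top view (800 px wide, up is +x, left is +y) shows:

| Item | Pixel position |
|---|---|
| Capacitor | (414,294) |
| Carton | (353,304) |
| Connector | (258,373) |
| Heat sink | (549,376) |
| Tape | (424,232) |
| Disc pad | (193,387) |
| Silver pad | (490,300), partly covered by scenery |
| Bar pad | (467,381) |
| Brown pad | (582,301) |

Next I'll make a rectified orthophoto.

```bash
cat > h.py <<'E'
import numpy as np, cv2
from plant import grab_frame, sensors
def ortho(f,z,x1=0.66,y1=0.36,W=720,H=320,s=0.001):
    # ortho pixel (u,v): y=y1-u*s, x=x1-v*s
    u,v=np.meshgrid(np.arange(W),np.arange(H))
    P=np.stack([x1-v*s,y1-u*s,np.full(u.shape,z)],-1).reshape(-1,3).astype(float)
    q,_=cv2.projectPoints(P,f["rvec"],f["tvec"],f["camera_matrix"],f["D"])
    m=q.reshape(H,W,2).astype(np.float32)
    return cv2.remap(f["pixels"],m[...,0],m[...,1],cv2.INTER_CUBIC)
def px(f,P):
    return cv2.projectPoints(np.array(P,float).reshape(-1,3),f["rvec"],f["tvec"],f["camera_matrix"],f["D"])[0].reshape(-1,2)
E
python3 - <<'E'
from h import *
f=grab_frame("top")
o=ortho(f,0.004)[:,:,::-1].copy()
cv2.imwrite("pics/o1.png",cv2.copyMakeBorder(o,0,0,0,0,0))
R=cv2.Rodrigues(f["rvec"])[0]; print("cam",-R.T@f["tvec"])
hsv=cv2.cvtColor(o,cv2.COLOR_BGR2HSV)
for n,lo,hi in(("cyan",(90,120,120),(110,255,255)),("blue",(108,120,20),(130,255,255)),("brown",(5,100,60),(20,255,255))):
    m=cv2.inRange(hsv,lo,hi); cs,_=cv2.findContours(m,cv2.RETR_EXTERNAL,cv2.CHAIN_APPROX_NONE)
    for c in cs:
        if cv2.contourArea(c)>150: print(n,cv2.contourArea(c),cv2.minAreaRect(c))
E
```

```text
cam [ 0.38954744 -0.09391478  0.90876029]
cyan 226.0 ((583.5, 236.5), (9.0, 29.0), 90.0)
cyan 175.0 ((551.8060913085938, 236.48922729492188), (22.077068328857422, 10.206483840942383), 3.1798300743103027)
cyan 436.0 ((257.1601257324219, 232.6938018798828), (11.018115997314453, 57.71394348144531), 77.00537872314453)
blue 704.5 ((163.0, 257.0), (30.0, 30.0), 90.0)
blue 166.5 ((345.86602783203125, 70.30429077148438), (8.005524635314941, 38.945796966552734), 64.35899353027344)
blue 551.0 ((333.5331726074219, 40.71831512451172), (12.586335182189941, 101.41439819335938), 77.27564239501953)
brown 877.0 ((466.50689697265625, 290.3150634765625), (66.39891815185547, 19.83824920654297), 2.12109637260437)
brown 6460.5 ((217.99996948242188, 290.4999694824219), (435.99993896484375, 20.999996185302734), -0.0)
brown 2999.0 ((628.5968627929688, 290.41131591796875), (180.99899291992188, 20.91466522216797), 0.6861441731452942)
brown 580.5 ((518.1513671875, 290.8661193847656), (19.799884796142578, 49.45930862426758), 85.36454010009766)
brown 662.5 ((398.85296630859375, 134.91177368164062), (29.831878662109375, 73.48829650878906), 75.96376037597656)
brown 389.5 ((388.4255065917969, 108.13180541992188), (17.50390625, 70.22975158691406), 74.47589111328125)
brown 219.5 ((715.5, 113.0), (42.0, 7.0), 90.0)
brown 2433.0 ((85.40679168701172, 73.17424774169922), (28.243043899536133, 200.3533477783203), 40.34174346923828)
```

View pics/o1.png

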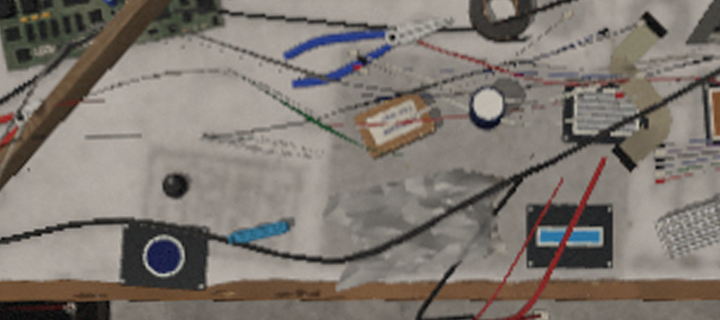

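The orthophoto shows the pads and parts well, but it stops at y=-0.36. I'll take two magnified halves with a grid.

```bash
python3 - <<'E'
from h import *
f=grab_frame("top"); np.savez("f0.npz",**f)
for k,y1 in enumerate((0.24,-0.11)):
    o=ortho(f,0.004,x1=0.58,y1=y1,W=780,H=480,s=0.0005)[:,:,::-1].copy()
    for i in range(0,780,100):
        o[::4,i]=(0,0,255); cv2.putText(o,f"{y1-i*.0005:.2f}",(i+2,10),0,.35,(0,0,255))
    for j in range(0,480,100):
        o[j,::4]=(0,0,255); cv2.putText(o,f"{.58-j*.0005:.2f}",(2,j+22),0,.35,(0,0,255))
    cv2.imwrite(f"pics/p{k}.png",o)
E
```

```text
(no output)
```

View pics/p0.png

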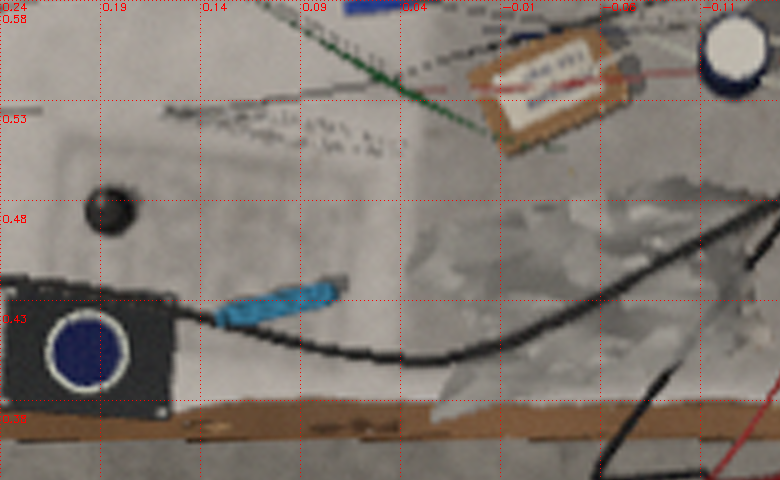

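View pics/p1.png

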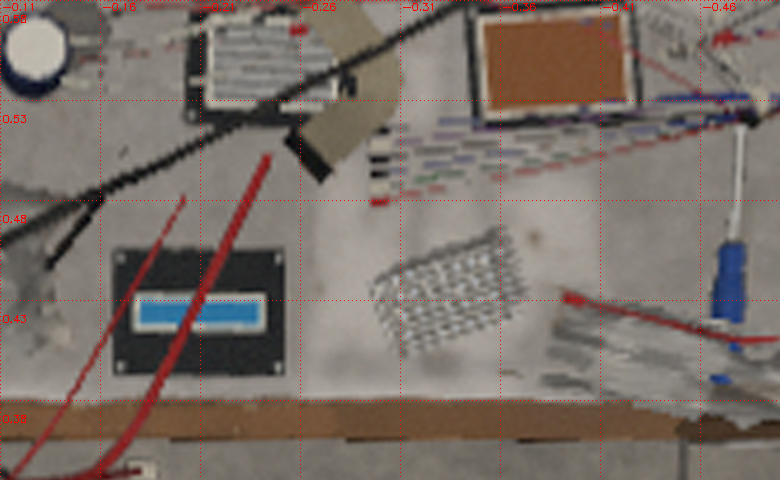

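The halves show the capacitor top at (738,48) in p0, the carton around (551,88) with yaw ≈ 23°, and the connector at (275,305) with yaw ≈ 13°. The disc pad is at (87,351) in p0. In p1 the bar pad is at (199,312), the heat sink near (450,291), and the silver and brown pads are cut off at the top. I'll check pose guesses by overlaying wireframes in both views.

```bash
cat > ov.py <<'E'
from h import *
D={"capacitor":(.035,.035,.051),"heatsink":(.04,.06,.029),"connector":(.012,.06,.015),"carton":(.045,.07,.022),"pad":(.064,.086,.004)}
def draw(img,f,kind,x,y,yaw,z0,S,off):
    a=np.radians(yaw); l,w,h=D[kind]
    if kind=="capacitor":
        t=np.linspace(0,2*np.pi,25); c=np.c_[np.cos(t),np.sin(t)]*l/2
    else: c=np.array([[1,1],[-1,1],[-1,-1],[1,-1],[1,1]])*[l/2,w/2]
    c=c@np.array([[np.cos(a),-np.sin(a)],[np.sin(a),np.cos(a)]]).T+[x,y]
    for z,col in((z0,(0,0,255)),(z0+h,(0,255,0))):
        q=px(f,np.c_[c,np.full(len(c),z)]); q=(((q+.5-off)*S)*16).round().astype(np.int32)
        cv2.polylines(img,[q],False,col,1,cv2.LINE_AA,4)
def panel(f,poses,S=5,r=26):
    out=[]
    for kind,x,y,yaw,z0 in poses:
        c=px(f,[[x,y,z0+.01]])[0]; u,v=np.clip(c.astype(int)-r,0,[512-2*r,384-2*r])
        im=cv2.resize(f["pixels"][v:v+2*r,u:u+2*r,::-1],None,fx=S,fy=S,interpolation=cv2.INTER_CUBIC)
        draw(im,f,kind,x,y,yaw,z0,S,np.array([u,v])); out.append(im)
    return out
E
cat > g0.py <<'E'
poses=[("capacitor",.5473,-.1272,0,0),("heatsink",.434,-.334,20,0),("connector",.4268,.1004,13,0),("carton",.5331,-.0367,23,0),
("pad",.4045,.1965,-4,0),("pad",.5495,-.2465,2,0),("pad",.4245,-.2093,0,0),("pad",.5485,-.388,4,0)]
E
python3 - <<'E'
from ov import *; from g0 import poses
t=grab_frame("top"); s=grab_frame("side"); np.savez("s0.npz",**s)
for n,f in(("t",t),("s",s)):
    p=panel(f,poses,S=3.84); cv2.imwrite(f"pics/ov_{n}.png",np.vstack([np.hstack(p[:4]),np.hstack(p[4:])]))
    print(p[0].shape)
E
```

```text
(200, 200, 3)
(200, 200, 3)
```

View pics/ov_t.png

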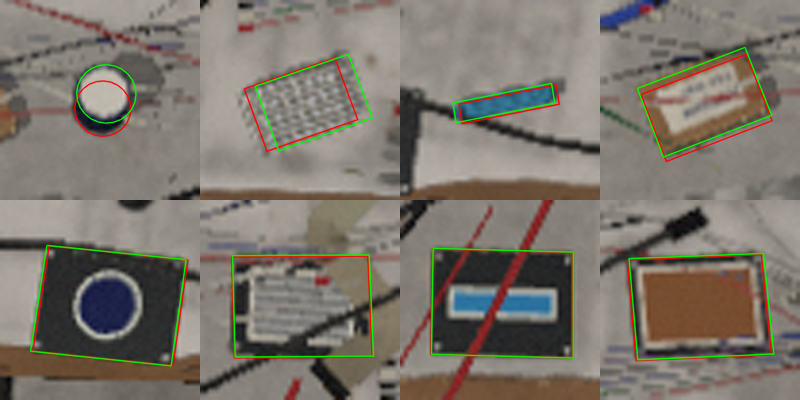

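View pics/ov_s.png

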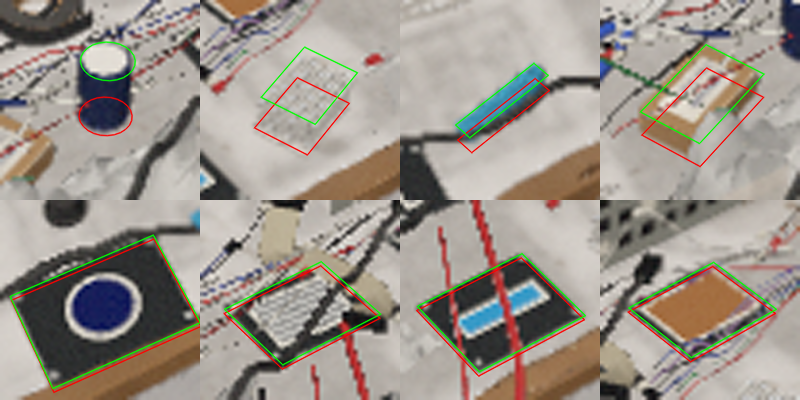

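The wireframes match within a few mm. The heat sink needs about +3 mm in y and the connector about −2 mm. I'll start with the heat sink, gripped along its length because the plate sits close behind the pad.

```bash
cat > st.py <<'E'
from plant import sensors; import numpy as np, sys
s=sensors.state(); p=s["tool_pos"]; q=s["eef_rot"]
yaw=np.degrees(2*np.arctan2(q[1],q[0])); yaw=(yaw+90)%180-90
print("t%.2f"%s["time_s"],"pos",np.round(p,4),"yaw%.1f"%yaw,"w%.3f"%s["gripper_width"],"g%.1f"%s["grasp_force"],"F",np.round(s["force"],1),"tilt",np.round(q[2:],3))
if len(sys.argv)>3:
    t=np.array([float(a) for a in sys.argv[1:4]]); y=float(sys.argv[4])
    print("need units",np.round((t-p)/.04,3),"turn",round(((y-yaw+90)%180-90)/6,2))
E
python3 -m creep '[[[-1,2,3.2,-1,-0.4],[-1,2,3.2,-1,-0.85],[-1,2,3.2,-1,-0.85],[-1,2,3.2,-1,-0.85],[-1,2,3.2,-1,-0.85]]]' 20
python3 -m creep '[[[-1,1.95,3.22,-1,0],[-1,1.95,3.22,-1,0],[-1,1.95,3.22,-1,0],[-1,1.95,3.22,-1,0],[-1,1.95,3.22,-1,0]]]'
python3 st.py .434 -.331 .006 20
```

```text
time_s: 0.72
tool_pos: [0.3605, -0.4529, 0.1729]
eef_rot: [0.984, 0.179, 0.001, -0.003]
force: [0.9, 0.2, -0.7]
gripper_width: 0.998
grasp_force: 0.0
time_s: 1.13
tool_pos: [0.4373, -0.3247, 0.1333]
eef_rot: [0.984, 0.179, 0.0, -0.002]
force: [0.8, 0.2, 0.1]
gripper_width: 1.001
grasp_force: 0.0
t1.13 pos [ 0.4373 -0.3247  0.1333] yaw20.6 w1.001 g0.0 F [0.8 0.2 0.1] tilt [ 0.    -0.002]
need units [-0.081 -0.158 -3.181] turn -0.1
```

```bash
python3 -m creep '[[[-1,0,0,-1,0],[-1,0,0,-2,0],[-1,0,0,-2,0],[-1,0,0,-2,0],[-1,0,0,-2,0]]]' >/dev/null
python3 st.py .434 -.331 .006 20
python3 - <<'E'
from ov import *
t=grab_frame("top"); s=grab_frame("side")
po=[("heatsink",.434,-.331,20,0)]
cv2.imwrite("pics/hs.png",np.hstack([panel(t,po,S=7,r=28)[0],panel(s,po,S=7,r=28)[0]]))
E
```

```text
t1.55 pos [ 0.4348 -0.3329  0.0562] yaw20.0 w1.001 g0.0 F [-0.3 -0.5  0.1] tilt [0.001 0.001]
need units [-0.02   0.047 -1.254] turn 0.0
```

View pics/hs.png

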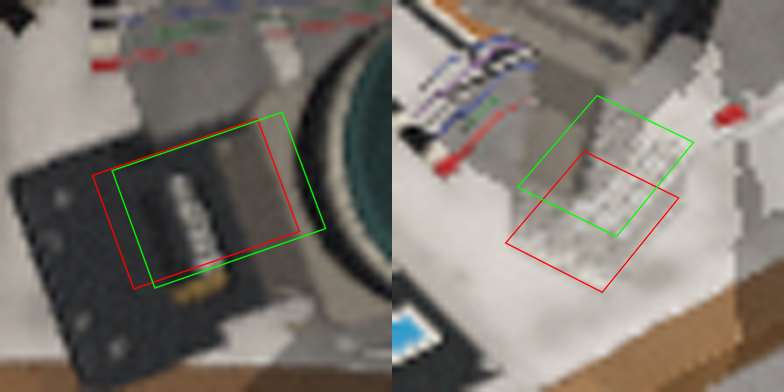

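The side panel shows the heat sink around (610,190) between the two open fingers. I'll go down and close.

```bash
python3 -m creep '[[[-1,0,0,-0.7,0],[-1,0,0,-1.25,0],[-1,0,0,-1.25,0],[-1,0,0,-1.25,0],[1,0,0,-1.25,0]]]' 20 >/dev/null
python3 -m creep '[[[1,0,0,0,0],[1,0,0,0,0],[1,0,0,0,0],[1,0,0,0,0],[1,0,0,0,0]]]' >/dev/null
python3 st.py
python3 -m creep '[[[1,0,0,0,0],[1,0,0,0,0],[1,0,0,0.5,0],[1,0,0,1.2,0],[1,0,0,1.5,0]]]' >/dev/null
python3 st.py .5495 -.2465 .03 -3
```

```text
t2.48 pos [ 0.4343 -0.3315  0.0052] yaw20.0 w0.644 g21.6 F [-1.6  2.1  5.2] tilt [ 0. -0.]
t2.90 pos [ 0.4352 -0.3324  0.0668] yaw20.0 w0.641 g21.0 F [ 0.1 -0.4 -1. ] tilt [0.001 0.001]
need units [ 2.858  2.148 -0.92 ] turn -3.84
```

```bash
python3 -m creep '[[[1,0.8,0.6,0,-0.9],[1,1.7,1.2,0,-1.8],[1,2.4,1.75,0,-2.8],[1,2.88,2.11,0,-3.84],[1,2.88,2.11,0,-3.84]]]' >/dev/null
python3 -m creep '[[[1,0,0,0,0],[1,0,0,-0.5,0],[1,0,0,-1,0],[1,0,0,-1,0],[1,0,0,-1,0]]]' >/dev/null
python3 st.py .5495 -.2465 .010 -3
```

```text
t3.73 pos [ 0.5472 -0.2482  0.0236] yaw-3.1 w0.638 g21.0 F [ 0.   0.3 -0.7] tilt [-0.002 -0.   ]
need units [ 0.058  0.043 -0.339] turn 0.01
```

```bash
python3 -m creep '[[[1,0.05,0.04,0,0],[1,0.05,0.04,-0.2,0],[1,0.05,0.04,-0.35,0],[1,0.05,0.04,-0.35,0],[1,0.05,0.04,-0.35,0]]]' >/dev/null; python3 st.py
python3 -m creep '[[[0.1,0,0,0,0],[0.1,0,0,0,0],[-0.6,0,0,0,0],[-0.6,0,0,0,0],[-0.6,0,0,0.5,0]]]' >/dev/null; python3 st.py
python3 -m creep '[[[-0.6,0,0,1,0],[-0.6,0,0,2,0],[-0.6,0,0,2.3,0],[-0.6,0,0,2.3,0],[-0.6,0,0,2.3,0]]]' >/dev/null; python3 st.py .5473 -.1275 .11 0
```

```text
t4.15 pos [ 0.551  -0.2456  0.0103] yaw-3.0 w0.646 g21.0 F [-0.2 -0.5 -2. ] tilt [-0. -0.]
t4.57 pos [ 0.549  -0.2447  0.028 ] yaw-3.0 w0.799 g0.0 F [-1.4  0.1  0.1] tilt [-0.003 -0.001]
t4.98 pos [ 0.5517 -0.2458  0.1234] yaw-3.0 w0.799 g0.0 F [-0.5  0.2 -0.4] tilt [0.001 0.   ]
need units [-0.11   2.958 -0.335] turn 0.5
```

```bash
python3 -m creep '[[[-0.2,-0.05,0.9,0,0.3],[-0.2,-0.05,1.8,0,0.5],[-0.2,-0.06,2.6,0,0.5],[-0.2,-0.06,2.97,0,0.5],[-0.2,-0.06,2.97,0,0.5]]]' >/dev/null; python3 -m creep '[[[-0.2,0,0,0,0],[-0.2,0,0,-0.5,0],[-0.2,0,0,-0.9,0],[-0.2,0,0,-0.9,0],[-0.2,0,0,-0.9,0]]]' >/dev/null
python3 st.py .5473 -.1275 .014 0
python3 - <<'E'
from ov import *
t=grab_frame("top"); s=grab_frame("side")
po=[("capacitor",.5473,-.1272,0,0),("heatsink",.5495,-.2465,-3,.004)]
cv2.imwrite("pics/c1.png",np.hstack(panel(s,po,S=7,r=28)))
E
```

```text
t5.82 pos [ 0.5477 -0.1285  0.0853] yaw-0.1 w0.598 g0.0 F [-0.2 -0.5  0.6] tilt [-0.002  0.   ]
need units [-0.009  0.025 -1.782] turn 0.02
```

View pics/c1.png

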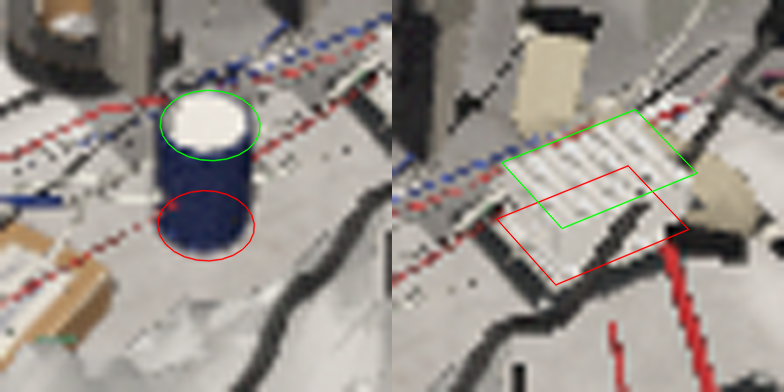

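The heat sink sits squarely in its target wireframe. The capacitor at (205,170) is where I estimated, with the fingers on either side. I'll go down and grip it.

```bash
python3 -m creep '[[[-0.2,0,0,-0.7,0],[-0.2,0,0,-1.4,0],[-0.2,0,0,-1.78,0],[-0.2,0,0,-1.78,0],[1,0,0,-1.78,0]]]' 20 >/dev/null
python3 -m creep '[[[1,0,0,0,0],[1,0,0,0,0],[1,0,0,0,0],[1,0,0,0,0],[1,0,0,0,0]]]' >/dev/null
python3 st.py
python3 -m creep '[[[1,0,0,0.5,0],[1,0,0,1.2,0],[1,0,0,2,0],[1,0,0,2.5,0],[1,0,0,2.5,0]]]' >/dev/null
python3 st.py .4045 .1965 .10 0
```

```text
t6.75 pos [ 0.5503 -0.1272  0.0171] yaw-0.0 w0.376 g20.0 F [-0.4 -0.4  6.7] tilt [0.001 0.   ]
t7.17 pos [ 0.5521 -0.1274  0.1204] yaw-0.0 w0.375 g20.0 F [ 1.  -0.2 -0.2] tilt [0.004 0.001]
need units [-3.689  8.098 -0.51 ] turn 0.0
```

```bash
python3 -m creep '[[[1,-0.3,0.7,0,0],[1,-0.7,1.6,0,0],[1,-1.1,2.5,0,0],[1,-1.5,3.3,0,0],[1,-1.8,4,0,0]]]' >/dev/null
python3 -m creep '[[[1,-0.4,0.9,0,0],[1,-0.8,1.8,0,0],[1,-1.2,2.6,0,0],[1,-1.6,3.5,0,0],[1,-1.8,4.1,0,0]]]' >/dev/null
python3 -m creep '[[[1,0,0,0,0],[1,0,0,-0.5,0],[1,0,0,-1,0],[1,0,0,-1.6,0],[1,0,0,-1.6,0]]]' >/dev/null
python3 st.py .4045 .1965 .0215 0
```

```text
t8.42 pos [0.4023 0.195  0.048 ] yaw-0.0 w0.372 g20.0 F [-1.5 -0.1 -0.7] tilt [-0.003  0.002]
need units [ 0.056  0.037 -0.662] turn 0.0
```

```bash
python3 -m creep '[[[1,0.09,0.04,0,0],[1,0.09,0.04,-0.3,0],[1,0.09,0.04,-0.5,0],[1,0.09,0.04,-0.5,0],[1,0.09,0.04,-0.5,0]]]' >/dev/null; python3 st.py .406 .1965 .0215 0
```

```text
t8.83 pos [0.4087 0.1987 0.0318] yaw-0.0 w0.378 g20.0 F [-0.5 -0.1 -1.2] tilt [0. 0.]
need units [-0.069 -0.054 -0.258] turn 0.0
```

```bash
python3 -m creep '[[[1,-0.04,-0.03,-0.1,0],[1,-0.04,-0.03,-0.2,0],[1,-0.04,-0.03,-0.2,0],[1,-0.04,-0.03,-0.2,0],[1,-0.04,-0.03,-0.2,0]]]' >/dev/null; python3 st.py .406 .1965 .0215 0
python3 - <<'E'
from ov import *
t=grab_frame("top"); s=grab_frame("side")
po=[("capacitor",.4045,.1965,0,.004)]
cv2.imwrite("pics/c2.png",np.hstack([panel(t,po,S=7,r=28)[0],panel(s,po,S=7,r=28)[0]]))
E
```

```text
t9.25 pos [0.407  0.1976 0.0235] yaw0.0 w0.382 g20.0 F [ 0.  -0.1 -0.9] tilt [ 0. -0.]
need units [-0.024 -0.028 -0.05 ] turn -0.0
```

View pics/c2.png

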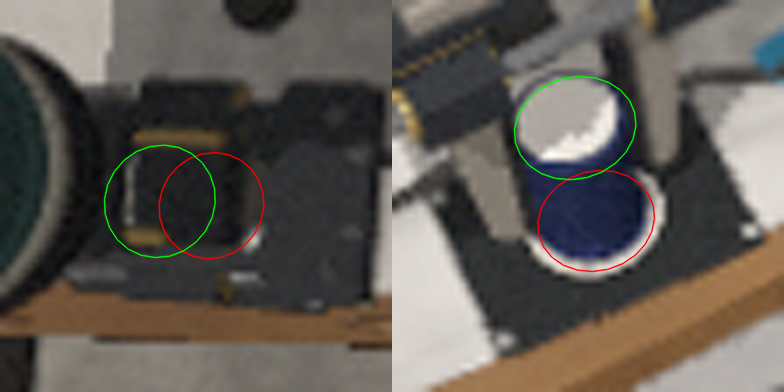

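The side panel shows the capacitor inside its target wireframe, directly over the printed ring. I'll lower the last 2 mm, release and go to the connector.

```bash
python3 -m creep '[[[1,-0.02,-0.02,-0.06,0],[1,-0.02,-0.02,-0.06,0],[1,-0.02,-0.02,-0.06,0],[0.1,-0.02,-0.02,-0.06,0],[0.1,-0.02,-0.02,-0.06,0]]]' >/dev/null; python3 st.py
python3 -m creep '[[[-0.2,0,0,0,0],[-0.2,0,0,0,0],[-0.2,0,0,0.8,0],[-0.2,0,0,1.7,0],[-0.2,0,0,2.5,0]]]' >/dev/null
python3 -m creep '[[[-0.3,0,0,0.5,0],[-0.3,0,0,0.5,0],[-0.3,0,0,0.5,0],[-0.3,0,0,0.5,0],[-0.3,0,0,0.5,0]]]' >/dev/null; python3 st.py .4268 .0985 .075 -77
```

```text
t9.77 pos [0.406  0.1966 0.021 ] yaw-0.0 w0.450 g0.0 F [-0.3  0.2 -0.2] tilt [-0.  0.]
t10.60 pos [0.4052 0.1962 0.1397] yaw-0.0 w0.651 g0.0 F [-0.3  0.  -0.9] tilt [-0.001  0.001]
need units [ 0.54  -2.444 -1.618] turn -12.83
```

```bash
python3 -c "
from plant import sensors; print(sensors.state()['qpos'])"
python3 -m creep '[[[-0.3,0.2,-0.5,0,-1],[-0.3,0.4,-1.1,0,-2],[-0.3,0.54,-1.7,0,-3],[-0.3,0.54,-2.3,0,-4],[-0.3,0.54,-2.44,0,-5]]]' >/dev/null
python3 -m creep '[[[-0.3,0,0,-0.3,-1],[-0.3,0,0,-0.6,-2],[-0.3,0,0,-1,-3],[-0.3,0,0,-1.3,-4],[-0.3,0,0,-1.6,-5]]]' >/dev/null
python3 -m creep '[[[-0.3,0,0,0,-1],[-0.3,0,0,0,-2],[-0.3,0,0,0,-2.83],[-0.3,0,0,0,-2.83],[-0.3,0,0,0,-2.83]]]' >/dev/null
python3 st.py .4268 .0985 .005 -77
python3 -c "
from plant import sensors; print(sensors.state()['qpos'])"
python3 - <<'E'
from ov import *
t=grab_frame("top"); s=grab_frame("side")
po=[("connector",.4268,.0985,13,0),("capacitor",.4045,.1965,0,.004)]
cv2.imwrite("pics/n1.png",np.hstack([panel(s,po,S=7,r=28)[0],panel(t,po,S=7,r=28)[1]]))
E
```

```text
[-0.37760748  0.249693   -0.16687357  2.13071041  0.05882404  0.76809738
 -2.15268963]
t11.85 pos [0.4267 0.0998 0.076 ] yaw-76.7 w0.650 g0.0 F [-0.2  0.8 -0.6] tilt [0.    0.002]
need units [ 0.002 -0.032 -1.774] turn -0.05
[-0.74445028  0.36386752  0.5132026   2.23459378 -0.30552455  0.61132755
 -2.91571002]
```

View pics/n1.png

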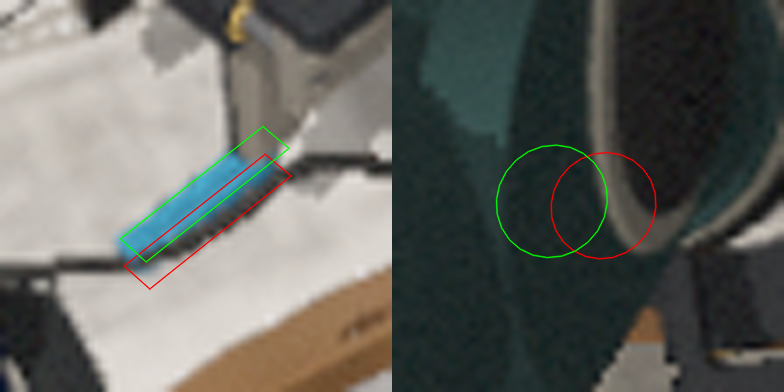

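The connector matches its wireframe in the side view, at (200,205). Joint 7 is almost at its limit (−2.916 of −2.92), so I'll turn back and take the same grasp half a turn the other way.

```bash
for i in 1 2 3 4 5; do :; done
python3 -m creep '[[[-0.3,0,0,0,1],[-0.3,0,0,0,2],[-0.3,0,0,0,3],[-0.3,0,0,0,4],[-0.3,0,0,0,5]]]' >/dev/null
python3 -m creep '[[[-0.3,0,0,0,1],[-0.3,0,0,0,2],[-0.3,0,0,0,3],[-0.3,0,0,0,4],[-0.3,0,0,0,5]]]' >/dev/null
python3 -m creep '[[[-0.3,0,0,0,1],[-0.3,0,0,0,2],[-0.3,0,0,0,3],[-0.3,0,0,0,4],[-0.3,0,0,0,5]]]' >/dev/null
python3 st.py .4268 .0985 .005 -77; python3 -c "
from plant import sensors; print(sensors.state()['qpos'])"
```

```text
t13.20 pos [0.4278 0.0987 0.0772] yaw13.3 w0.649 g0.0 F [-0.5  0.5  0.3] tilt [ 0.    -0.001]
need units [-0.026 -0.006 -1.805] turn 14.95
[-0.40825229  0.33432772  0.12239148  2.2143305  -0.07335276  0.59585177
 -1.5700454 ]
```

```bash
python3 -m creep '[[[-0.3,0,0,0,1],[-0.3,0,0,0,2],[-0.3,0,0,0,3],[-0.3,0,0,0,4],[-0.3,0,0,0,5]]]' >/dev/null
python3 -m creep '[[[-0.3,0,0,0,1],[-0.3,0,0,0,2],[-0.3,0,0,0,3],[-0.3,0,0,0,4],[-0.3,0,0,0,5]]]' >/dev/null
python3 -m creep '[[[-0.3,0,0,0,1],[-0.3,0,0,0,2],[-0.3,0,0,0,3],[-0.3,0,0,0,4],[-0.3,0,0,0,5]]]' >/dev/null
python3 -m creep '[[[-0.3,0,0,0,0],[-0.3,0,0,-0.2,0],[-0.3,0,0,-0.6,0],[-0.3,0,0,-0.8,0],[-0.3,0,0,-0.8,0]]]' >/dev/null
python3 st.py .4268 .0985 .0055 -77; python3 -c "
from plant import sensors; print(sensors.state()['qpos'])"
```

```text
t14.87 pos [0.4263 0.0986 0.0433] yaw-77.1 w0.649 g0.0 F [-0.1 -0.4 -0.6] tilt [-0.001 -0.001]
need units [ 0.012 -0.002 -0.946] turn 0.01
[-0.11859275  0.41814511 -0.21499656  2.2107822   0.17085737  0.53104398
 -0.23817526]
```

```bash
python3 -m creep '[[[-0.3,0,0,-0.4,0],[-0.3,0,0,-0.94,0],[-0.3,0,0,-0.94,0],[-0.3,0,0,-0.94,0],[1,0,0,-0.94,0]]]' 15 >/dev/null
python3 -m creep '[[[1,0,0,0,0],[1,0,0,0,0],[1,0,0,0,0],[1,0,0,0,0],[1,0,0,0,0]]]' >/dev/null
python3 -m creep '[[[1,0,0,0,0],[1,0,0,0,0],[1,0,0,0,0],[1,0,0,0,0],[1,0,0,0,0]]]' >/dev/null
python3 st.py
python3 -m creep '[[[1,0,0,0.5,0],[1,0,0,1,0],[1,0,0,1.8,0],[1,0,0,1.8,0],[1,0,0,1.8,0]]]' >/dev/null
python3 st.py .4245 -.2093 .06 90
```

```text
t16.12 pos [0.4278 0.0992 0.0075] yaw-77.0 w0.129 g15.0 F [-0.9 -0.5  3. ] tilt [0. 0.]
t16.53 pos [0.4289 0.0993 0.0806] yaw-77.0 w0.127 g15.0 F [ 0.3 -1.1 -1. ] tilt [0.001 0.001]
need units [-0.109 -7.716 -0.514] turn -2.17
```

```bash
python3 -m creep '[[[1,0,-0.8,0,-0.4],[1,0,-1.8,0,-0.8],[1,-0.1,-2.7,0,-1.3],[1,-0.1,-3.6,0,-1.8],[1,-0.1,-4.2,0,-2.17]]]' >/dev/null
python3 -m creep '[[[1,0,-0.9,0,0],[1,0,-1.8,0,0],[1,0,-2.7,0,0],[1,0,-3.4,0,0],[1,0,-3.5,0,0]]]' >/dev/null
python3 -m creep '[[[1,0,0,0,0],[1,0,0,-0.5,0],[1,0,0,-1,0],[1,0,0,-1.3,0],[1,0,0,-1.3,0]]]' >/dev/null
python3 -m creep '[[[1,0,0,0,0],[1,0,0,0,0],[1,0,0,0,0]]]' >/dev/null
python3 st.py .4245 -.2093 .0115 90
```

```text
t18.03 pos [ 0.4243 -0.2085  0.0281] yaw-89.9 w0.128 g15.0 F [ 0.7 -0.3  0.1] tilt [0.    0.001]
need units [ 0.004 -0.021 -0.414] turn -0.01
```

```bash
python3 -m creep '[[[1,0,-0.02,-0.2,0],[1,0,-0.02,-0.4,0],[1,0,-0.02,-0.4,0],[1,0,-0.02,-0.4,0],[1,0,-0.02,-0.4,0]]]' >/dev/null; python3 st.py
python3 -m creep '[[[0.5,0,0,0,0],[0.5,0,0,0,0],[0.1,0,0,0,0],[0.1,0,0,0.5,0],[0.1,0,0,1.3,0]]]' >/dev/null
python3 -m creep '[[[-1,0,0,1,1],[-1,0,0,1.5,2],[-1,0,0,1.5,3],[-1,0,0,1.5,4],[-1,0,0,1.5,5]]]' >/dev/null
python3 st.py .533 -.0367 .09 23; python3 -c "
from plant import sensors; print(sensors.state()['qpos'])"
```

```text
t18.45 pos [ 0.4234 -0.2095  0.011 ] yaw90.0 w0.126 g15.0 F [-0.3 -0.5  0.9] tilt [-0. -0.]
t19.28 pos [ 0.4239 -0.2098  0.1242] yaw-59.7 w0.790 g0.0 F [-1.1  0.2  0.7] tilt [-0.     0.001]
need units [ 2.727  4.328 -0.855] turn 13.79
[ 0.57708115  0.31265864 -0.2184336   2.0923981   0.09905975  0.74432241
  0.82469655]
```

```bash
python3 -m creep '[[[-1,0.3,0.5,0,-1],[-1,0.6,1,0,-2],[-1,1,1.5,0,-3],[-1,1.4,2.1,0,-4],[-1,1.7,2.7,0,-5]]]' >/dev/null
python3 -m creep '[[[-1,0.3,0.5,0,-1],[-1,0.6,1,0,-2],[-1,1,1.63,0,-3],[-1,1.03,1.63,0,-4],[-1,1.03,1.63,0,-5]]]' >/dev/null
python3 -m creep '[[[-1,0,0,0,-1],[-1,0,0,0,-2],[-1,0,0,0,-3],[-1,0,0,0,-4],[-1,0,0,0,-5]]]' >/dev/null
python3 -m creep '[[[-1,0,0,0,-1],[-1,0,0,-0.5,-1.2],[-1,0,0,-1,-1.2],[-1,0,0,-1.4,-1.2],[-1,0,0,-1.4,-1.2]]]' >/dev/null
python3 st.py .533 -.0367 .006 23; python3 -c "
from plant import sensors; print(sensors.state()['qpos'])"
python3 - <<'E'
from ov import *
t=grab_frame("top"); s=grab_frame("side")
po=[("carton",.533,-.0367,23,0),("connector",.4245,-.2093,0,.004)]
cv2.imwrite("pics/k1.png",np.hstack([panel(s,po,S=7,r=28)[0],panel(t,po,S=7,r=28)[1]]))
E
```

```text
t20.95 pos [ 0.5305 -0.0363  0.0647] yaw22.8 w0.996 g0.0 F [-0.1 -0.8 -0.3] tilt [-0.003 -0.001]
need units [ 0.064 -0.011 -1.467] turn 0.03
[-0.0581721   0.48223551  0.07853964  2.00013871 -0.0586534   0.66700144
 -1.11491385]
```

View pics/k1.png

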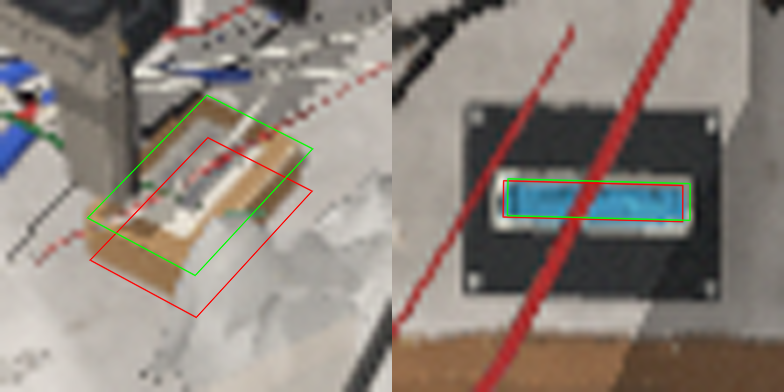

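The connector lies on its printed bar. The carton is between the fingers, roughly 2 mm toward +x of my estimate. I'll correct for that, go down and grip.

```bash
python3 -m creep '[[[-1,0.06,0,-0.5,0],[-1,0.06,0,-1,0],[-1,0.06,0,-1.45,0],[-1,0.06,0,-1.45,0],[-1,0.06,0,-1.45,0]]]' 15 >/dev/null
python3 -m creep '[[[1,0,0,0,0],[1,0,0,0,0],[1,0,0,0,0],[1,0,0,0,0],[1,0,0,0,0]]]' >/dev/null
python3 st.py
python3 -m creep '[[[1,0,0,0,0],[1,0,0,0.5,0],[1,0,0,1.2,0],[1,0,0,1.6,0],[1,0,0,1.6,0]]]' >/dev/null
python3 st.py .5485 -.388 .06 4
```

```text
t21.88 pos [ 0.5362 -0.0364  0.0105] yaw22.8 w0.762 g14.9 F [-0.8  0.1  6.6] tilt [0.001 0.   ]
t22.30 pos [ 0.5379 -0.0366  0.0768] yaw22.8 w0.760 g14.9 F [ 0.5  0.5 -0. ] tilt [0.003 0.001]
need units [ 0.266 -8.786 -0.421] turn -3.13
```

```bash
python3 -m creep '[[[1,-0.1,-0.6,0,-0.8],[1,-0.2,-1.4,0,-1.6],[1,-0.2,-2.2,0,-2.4],[1,-0.2,-3,0,-3.13],[1,-0.2,-3.8,0,-3.13]]]' >/dev/null
python3 -m creep '[[[1,0,-0.9,0,0],[1,0,-1.8,0,0],[1,0,-2.7,0,0],[1,0,-3.4,0,0],[1,0,-4,0,0]]]' >/dev/null
python3 -m creep '[[[1,0.2,-0.5,0,0],[1,0.46,-0.98,0,0],[1,0.46,-0.98,0,0],[1,0.46,-0.98,-0.4,0],[1,0.46,-0.98,-0.8,0]]]' >/dev/null
python3 -m creep '[[[1,0,0,0,0],[1,0,0,0,0],[1,0,0,0,0]]]' >/dev/null
python3 st.py .5485 -.388 .0145 4
```

```text
t23.80 pos [ 0.5458 -0.3873  0.0416] yaw4.0 w0.760 g14.9 F [0.  0.4 0.1] tilt [-0. -0.]
need units [ 0.067 -0.017 -0.677] turn -0.01
```

```bash
python3 -m creep '[[[1,0.08,-0.02,-0.2,0],[1,0.08,-0.02,-0.5,0],[1,0.08,-0.02,-0.66,0],[1,0.08,-0.02,-0.66,0],[1,0.08,-0.02,-0.66,0]]]' >/dev/null
python3 -m creep '[[[1,0,0,0,0],[1,0,0,0,0]]]' >/dev/null; python3 st.py
python3 - <<'E'
from ov import *
t=grab_frame("top"); s=grab_frame("side")
po=[("carton",.5485,-.388,4,.004)]
cv2.imwrite("pics/k2.png",np.hstack([panel(s,po,S=7,r=28)[0],panel(t,po,S=7,r=28)[0]]))
E
```

```text
t24.38 pos [ 0.5487 -0.3884  0.0148] yaw4.0 w0.760 g14.9 F [-0.2  0.1 -0.5] tilt [-0. -0.]
```

View pics/k2.png

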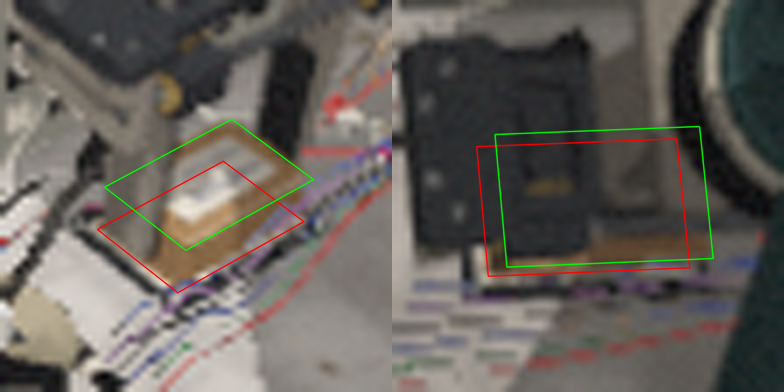

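The carton sits in its target outline in the side panel. I'll release, lift, back off to the right and take a final look.

```bash
python3 -m creep '[[[0,0,0,0,0],[-0.8,0,0,0,0],[-0.8,0,0,0,0],[-0.8,0,0,0.4,0],[-0.8,0,0,1,0]]]' >/dev/null; python3 st.py
python3 -m creep '[[[-0.8,0,0,0.9,0],[-0.8,0,0,1.9,0],[-0.8,0,0,2.8,0],[-0.8,0,0,3.5,0],[-0.8,0,0,4,0]]]' >/dev/null
python3 -m creep '[[[-0.8,-0.9,0,0,0],[-0.8,-1.8,-0.3,0,0],[-0.8,-2.5,-0.8,0,0],[-0.8,-3,-1.4,0,0],[-0.8,-3.5,-2,0,0]]]' >/dev/null
python3 -m creep '[[[-0.8,-0.5,-0.8,0,0],[-0.8,-1,-1.6,0,0],[-0.8,-1.5,-2.4,0,0],[-0.8,-2,-3,0,0],[-0.8,-2,-3,0,0]]]' >/dev/null; python3 st.py
python3 - <<'E'
from ov import *
t=grab_frame("top"); s=grab_frame("side")
po=[("capacitor",.4045,.1965,0,.004),("heatsink",.5495,-.2465,-3,.004),("connector",.4245,-.2093,0,.004),("carton",.5485,-.388,4,.004)]
cv2.imwrite("pics/end.png",np.vstack([np.hstack(panel(t,po,S=4,r=25)),np.hstack(panel(s,po,S=4,r=25))]))
E
```

```text
t24.90 pos [ 0.5472 -0.3872  0.0529] yaw4.0 w0.901 g0.0 F [ 0.7 -0.5  0. ] tilt [-0.002 -0.001]
t26.15 pos [ 0.3212 -0.5944  0.2152] yaw3.4 w0.900 g0.0 F [-1.2 -0.2  1.2] tilt [-0.002  0.002]
```

View pics/end.png

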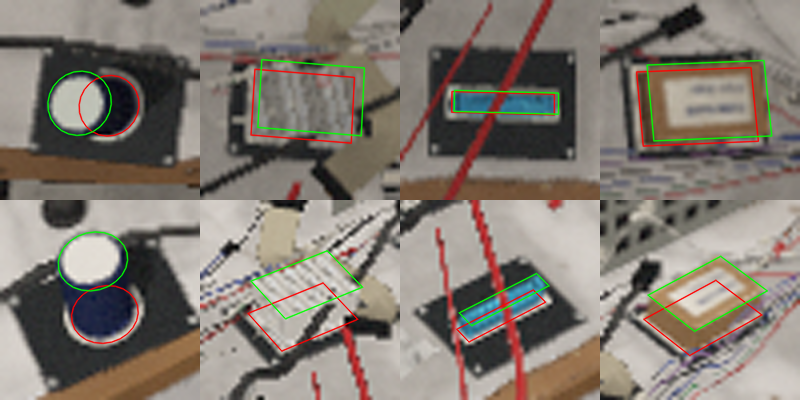

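All four parts match their target outlines in both views, and the robot is clear of everything.

```bash
python3 -c "
from plant import job_done; print(job_done())"
```

```text
the job is handed in; nothing more can be done
None
```

I put all four parts on their own pads, upright and in line with their prints in the last camera check, and handed the job in at about 26 s; nothing was sent near the tape roll, though I did not re-measure its position.

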